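Lock a blending tube into its spring-return tube drive and hold it running

TASK

Run the orange-capped blending tube on the tube drive. First press the drive's blue reset plunger fully down and let it spring back, then take the orange-capped tube from the stand and, cap down, put its two pins through the notches of the steel collar, push it down against the spring and twist it a quarter turn clockwise (seen from above) as far as it goes. The drive only runs while the tube is held over against its return spring, so finish still gripping the tube in that turned position; leave the blue-capped tube standing where it is.

Things in the scene. Friction and masses are not known exactly. Their poses are not given: they have to be found in the camera images.
- orange_tube: Tube to load, standing cap down, 80 mm high, about 60 g. Origin: centre of the orange cap's underside, z up. Cap 36 mm in diameter, 26 mm high, rim tapered to 32 mm over the lowest 4 mm. Two bayonet pins 7 mm thick, centred 15 mm up, point along its own +x and -x to 25.5 mm from the axis. Half a turn round it is the same.
- orange_grip (a point): Where to grip the orange tube: on its axis 58 mm above the cap's underside, axes as the tube's. The clear body here is flat-sided, 34 mm in x and 28 mm thick in y, from 28 to 78 mm above the underside: close the fingers along the tube's y across the flats, firmly (30 to 40 N).
- blue_tube: Second tube of the same shape with a blue cap, in the other well of the stand; not to be moved. Origin and axes as for the orange tube.
- tube_stand: Blue-grey block, fixed, 84 (x) x 176 (y) x 16 mm; origin at the centre of its underside. Two round wells, 56 mm in diameter, 10 mm deep, at y = +50 and -50 mm; either tube may stand in either. Tubes stand loose on the well floors, pins inside the wells and roughly along the stand's y, so a grip closes roughly along its x.
- drive: Tube drive, fixed: light grey housing 180 (x) x 140 (y) mm, deck 55 mm above the bench; round grey turret 80 mm in diameter with a steel collar plate on top, at x = +30 mm; blue plunger at x = -50, y = -42 mm. Origin: centre of the underside; its front with the green rocker is -x.
- collar (a point): Centre of the collar plate's top face, 87 mm above the bench; axes as the drive's. Plate 6 mm thick; hole 39 mm in diameter; two pin notches 11 mm wide along the collar's +x and -x (white marks) to 27 mm from the centre. Line the pins up within 4 degrees, push the tube's underside to 26-28 mm below this point, then turn clockwise from above (negative yaw) about 1.5 rad, pins to the green marks.
- drive_spring (a joint): Travel of the sprung drive plate in the turret: 0 at rest (the tube's underside meets it 19.5 mm below the collar's top), 0.005 m when the pins just come free under the collar plate (24.5 mm; there they also rest once turned), 0.009 m at the stop (28.5 mm). 3 N to start, 6 N locked, 8.4 N at the stop.
- drive_plate (a joint): Clockwise turn of the drive plate: 0 at rest, 1.35 rad at its stop. It takes up the tube's turn after the first 0.15 rad or so. A return spring turns it and the tube back when let go: 0.08 N m at rest, 0.28 N m at the stop.
- reset_plunger (a joint): Travel of the blue reset plunger: 0 up, 0.008 m fully down. Its spring takes about 2 N to start and 6.5 N at the stop. Pressing it clears the drive's interlock before a run.
- plunger_top (a point): Centre of the top of the blue plunger's head (28 mm in diameter), 82 mm above the bench when up; press straight down with closed fingers.

How it is judged:
On the way, in this order (a step that is already met when the one before it is completed fails the run):
1. the blue reset plunger is pressed down to its stop (7 mm or more of its 8 mm) (value of joint reset_plunger above 0.007 m), for 0.05 s.
2. the orange tube is pushed straight into the collar against the spring (4.5 mm or more), its pins through the notches and not yet turned over (value of joint drive_spring above 0.0045 m and value of joint drive_plate below 0.4 rad and horizontal distance between orange_tube and collar below 0.004 m and contact force between orange_tube and the fingers above 1 N), for 0.05 s.
At the end, for the whole second after the job is handed in: For the last second the fingers grip the orange tube (over 2 N), upright in the collar (4 mm, 0.1 rad; 22 mm or more deep; spring down 3.5 mm or more), drive plate turned beyond 1.15 rad; the plunger is up and the blue tube stands within 20 mm of its place (value of joint drive_plate above 1.15 rad and value of joint drive_spring above 0.0035 m and value of joint reset_plunger below 0.002 m and horizontal distance between orange_tube and collar below 0.004 m and z of orange_tube in the frame of collar below -0.022 m and angle between orange_tube's own z axis and vertical below 0.1 rad and contact force between orange_tube and the fingers above 2 N and distance of blue_tube from where it was at the start of the episode below 0.02 m and angle between blue_tube's own z axis and vertical below 0.15 rad); the arm keeps its last pose, push and grip.
It fails at once if the blue tube is knocked over or moved by more than 30 mm (distance of blue_tube from where it was at the start of the episode above 0.03 m or angle between blue_tube's own z axis and vertical above 0.5 rad).
It also fails if it takes over 54 s, if anything falls off the work surface, if the arm or the gripper's body presses on something with over 40 N, if the wrist force passes 120 N, or if a joint passes its speed limit or range.

ROBOT

A 7-joint arm with a two-finger parallel gripper is mounted at the origin on a cart in front of the work surface, level with it; the furniture and walls round the work are solid. World frame = base frame: x ahead of the robot, y to its left, z up, the work surface at z = 0. Lengths are in m, angles in rad, forces in N, time in s.
With the tool pointing down it reaches from about 0.425 to 0.925 m from the base axis. Payload 6.8 kg.
Tool frame: the origin (TCP) lies at the centre of the arm's flange, where the gripper is bolted on; the fingertips stand 182 mm ahead of it and the grasp point (between the pads) lies 163 mm ahead of it; z points along the fingers, y is the line along which they close (so a half turn about z gives the same grasp; the last joint's range is limited). The gripper opens to 88 mm and grips with 3 to 60 N. Pads are 20 mm wide; open, the fingers measure 115 mm over their backs; the gripper's body (75 mm by 178 mm) begins 61 mm behind the grasp point.
Start: joints at [0.999, 0.477, 0.022, 1.555, -0.011, 1.109, -0.083], TCP at [0.302, -0.604, 0.405] pointing down, gripper open.
Joint ranges: [-2.96, 2.96], [-0.34, 2.1], [-1.41, 1.46], [0.24, 2.44], [-1.37, 4.51], [0.17, 1.92], [-2.96, 2.96]. Speed limits (rad/s): [2.39, 2.39, 3.14, 3.14, 3.14, 3.14, 3.14].

INTERFACE

Orientations are given as a unit quaternion [w, x, y, z].
In Python, from plant import manip gives the robot as it stands.
- The arm moves only by the tool pendant, called after "Emit:" by a JSON object that holds its "name" and its "arguments". Schema: {"type":"object","properties":{"steps":{"type":"string"},"clamp_n":{"type":"number"},"only":{"type":"string"},"quiet":{"type":"boolean"},"lines":{"type":"string"}},"required":["steps"],"additionalProperties":false}. steps is a string of 1 to 12 rows, one to a line, with the numbers parted by spaces; each row has 7 numbers: the finger opening in m, then dx, dy, dz in units of 5 mm, then a rotation vector rx, ry, rz in units of 0.05 rad; each row is the pose to reach, as a shift and turn from the pose commanded when the call began, along the tool's axes at that moment; what a row does not reach only later rows make up. A row lasts 1/8 s, in which the tool goes at most 0.0625 m and 0.188 rad, less where a joint would pass 70% of its speed; a pose out of reach is approached as far as the arm can. The fingers move at their own pace and stop on an object; clamp_n is the grip in N (left out, the last holds). Time passes only in rows, so rows that do not move let the fingers close. The tool returns the time, the measured TCP pose, the force, the opening and the grip force at its end. only (a regular expression) keeps the lines of the reply that match it, lines (a string "A,B") keeps lines A to B, and quiet returns only ok. Input that does not fit is refused with a message, and nothing moves.
- manip.get_state(): the state, without advancing time (a new reading comes with each control period).
- manip.read_camera(name): name is "scene" or "top" or "wrist"; returns the picture (420x560x3 uint8, red, green, blue); there is no depth.
- manip.camera_info(name): a dict with "intrinsics" (3x3 intrinsics, pixels), "k1" (the pictures are not rectified: a ray, as slopes to the right and down, at radius r is drawn at 1 + k1 r^2 times it, then the intrinsics apply), "world_from_camera" (4x4, takes a point from camera to world coordinates); the wrist camera has in their place "hand_eye" (4x4, takes a point from camera to tool coordinates, whose origin is the TCP and whose axes are the flange's). Camera axes: x right, y up, looking along -z (the intrinsics and any distortion apply to the point x, -y, -z); pixel columns grow to the right and rows downward; lengths in m; the calibration is good to about 2 mm. A picture is of the moment at which its call begins: read the wrist's pose just before it. camera_info takes no time and is no camera call.
- manip.hand_in(): hands the job in; it is judged then, once.
The state is a dict: "clock": time; "joint_positions": joint angles; "dq": joint speeds; "tau": joint torques, N m; "ee_pos": TCP position; "eef_rot": TCP orientation; "contact_force": force on the tool from outside, world axes, zero at the start; "torque": the same for the moment, N m; "gripper_width": finger opening in m; "gripper_force": force on a finger pad.
Only numpy, scipy, OpenCV 4.12 (cv2) and the standard library are available. Lean on these libraries where they do the work, as an engineer would, in place of code of your own. Each camera call takes 0.05 s, during which the arm holds its last target. There are 200 camera calls.

## Working session

There is one attempt and no reset: what is moved stays moved. The work goes in short steps, Python scripts to look and compute and a tool call to move; the robot and the scene stay as the last step left them, time stands still between calls to the robot, and variables do not carry over. Pictures are saved under pics/ and viewed, at most 10 in all, crops included, and the job is handed in when it is done.

```bash
ls; mkdir -p pics; python3 - <<'E'
from plant import manip
import cv2,numpy as np
s=manip.get_state(); print({k:np.round(v,3).tolist() for k,v in s.items()})
for n in ["scene","top","wrist"]:
    im=manip.read_camera(n); cv2.imwrite(f"pics/{n}0.png",im[:,:,::-1]); i=manip.camera_info(n); print(n,{k:np.round(v,4).tolist() for k,v in i.items()})
E
```

```text
pics
plant.py
{'clock': 0.0, 'joint_positions': [0.999, 0.478, 0.022, 1.556, -0.012, 1.109, -0.083], 'dq': [0.002, 0.001, 0.001, -0.001, -0.001, -0.001, -0.0], 'tau': [0.001, -58.285, 1.535, -27.26, -0.054, 0.017, 0.0], 'ee_pos': [0.302, -0.603, 0.404], 'eef_rot': [-0.001, 0.973, 0.23, -0.0], 'contact_force': [-0.218, -0.248, -0.179], 'torque': [0.001, -0.009, -0.06], 'gripper_force': 0.0, 'gripper_width': 0.088}
scene {'intrinsics': [[420.0449, 0.0, 281.7152], [0.0, 420.0449, 212.1116], [0.0, 0.0, 1.0]], 'k1': -0.0239, 'world_from_camera': [[-0.8367, 0.2704, -0.4762, 0.0634], [-0.5472, -0.4477, 0.7072, 0.5009], [-0.022, 0.8523, 0.5226, 0.5682], [0.0, 0.0, 0.0, 1.0]]}
top {'intrinsics': [[432.2465, 0.0, 279.5467], [0.0, 432.2465, 209.0286], [0.0, 0.0, 1.0]], 'k1': -0.0041, 'world_from_camera': [[0.0258, 0.9942, -0.1039, 0.4065], [-0.9996, 0.0249, -0.0106, -0.1532], [-0.0079, 0.1042, 0.9945, 0.933], [0.0, 0.0, 0.0, 1.0]]}
wrist {'intrinsics': [[338.7284, 0.0, 277.9784], [0.0, 338.7284, 214.5465], [0.0, 0.0, 1.0]], 'k1': -0.0842, 'hand_eye': [[0.0003, 0.965, 0.2624, 0.0728], [1.0, -0.0005, 0.0006, 0.0008], [0.0008, 0.2624, -0.965, 0.02], [0.0, 0.0, 0.0, 1.0]]}
```

View pics/top0.png

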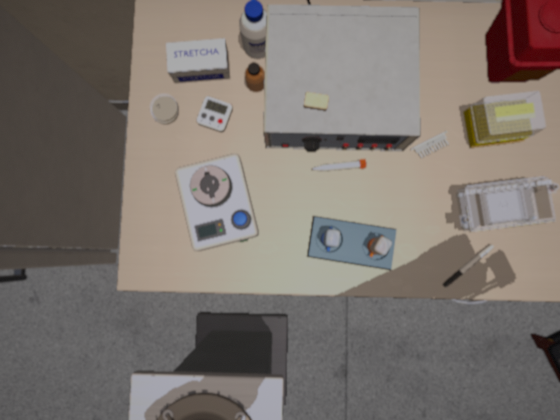

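View pics/scene0.png

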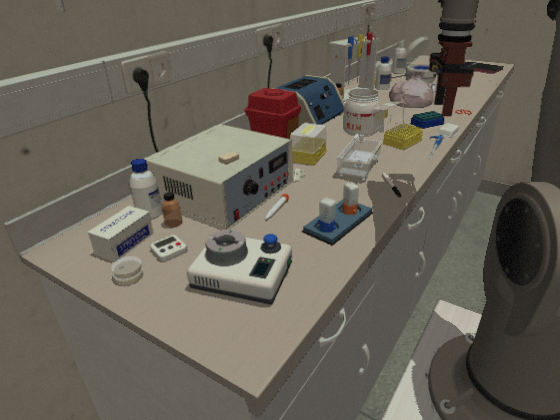

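The top view shows the drive at about (216,202), with its turret at (211,185) and plunger at (241,219). The stand is at (352,243), with the blue tube at (331,239) and the orange tube at (378,245). I'll enlarge that area.

```bash
cat > h.py <<'E'
import numpy as np,cv2
from scipy.spatial.transform import Rotation as R
from plant import manip
def cam(n):
    i=manip.camera_info(n); K=np.array(i["intrinsics"])
    if n=="wrist":
        s=manip.get_state(); q=np.array(s["eef_rot"]); T=np.eye(4); T[:3,:3]=R.from_quat(q[[1,2,3,0]]).as_matrix(); T[:3,3]=s["ee_pos"]
        T=T@np.array(i["hand_eye"])
    else: T=np.array(i["world_from_camera"])
    return K,i["k1"],T
def back(c,uv,z):
    K,k,T=c; d=(np.array(uv,float)-K[:2,2])/K[0,0]; s=d.copy()
    for _ in range(20): s=d/(1+k*(s@s))
    v=T[:3,:3]@np.array([s[0],-s[1],-1]); return T[:3,3]+v*(z-T[2,3])/v[2]
def proj(c,P):
    K,k,T=c; p=(np.atleast_2d(P)-T[:3,3])@T[:3,:3]; s=np.c_[p[:,0],-p[:,1]]/-p[:,2:3]
    return s*(1+k*(s**2).sum(1,keepdims=True))*K[0,0]+K[:2,2]
def shift(P,Rw):  # world displacement -> tool axes
    return Rw.T@P
E
python3 - <<'E'
import cv2
a=cv2.imread("pics/top0.png")[145:280,170:405]
cv2.imwrite("pics/top0c.png",cv2.resize(a,None,fx=3.4,fy=3.4,interpolation=cv2.INTER_CUBIC)[:, :800])
E
```

```text
(no output)
```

View pics/top0c.png

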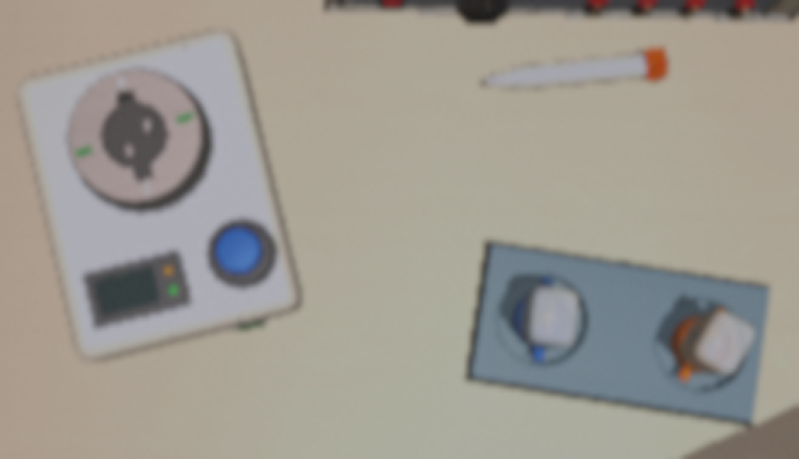

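```bash
python3 - <<'E'
from h import *
c=cam("top"); f=lambda u,v,z:back(c,(170+u/3.4,145+v/3.4),z)
col=f(134,133,.087);pl=f(239,248,.082)
print("collar",col,"plunger",pl,"dist",np.linalg.norm((col-pl)[:2]))
d=(col-pl)[:2]; print("yaw",np.arctan2(d[1],d[0])-np.arctan2(.042,.08))
g1,g2=f(82,152,.087),f(185,118,.087); g=g1-g2; print("green yaw",np.arctan2(g[1],g[0])-np.pi/2, (g1+g2)/2)
s=[f(488,242,.016),f(768,287,.016),f(752,424,.016),f(468,378,.016)]
print("stand",np.mean(s,0),[np.linalg.norm(s[i]-s[i-1]) for i in range(4)])
print("orange top",f(724,345,.086),"blue top",f(554,316,.086))
print("pins blue",f(545,283,.021),f(538,353,.021),"pins or",f(685,375,.021),f(710,318,.021))
st=manip.get_state();q=np.array(st["eef_rot"]);print(R.from_quat(q[[1,2,3,0]]).as_matrix().round(3),st["ee_pos"])
E
```

```text
collar [ 0.54109927 -0.00391354  0.087     ] plunger [ 0.47580555 -0.06704517  0.082     ] dist 0.09082330100072832
yaw 0.2851173268787479
green yaw 0.3480952523137433 [ 0.53992327 -0.00369796  0.087     ]
stand [ 0.43453006 -0.29834409  0.016     ] [np.float64(0.08563291418329255), np.float64(0.17644933526574055), np.float64(0.08548118557930738), np.float64(0.17730579340459524)]
orange top [ 0.42671163 -0.34759356  0.086     ] blue top [ 0.44083716 -0.25001436  0.086     ]
pins blue [ 0.46377516 -0.25159989  0.021     ] [ 0.42040584 -0.24787386  0.021     ] pins or [ 0.40922343 -0.3385456   0.021     ] [ 0.44468747 -0.35384925  0.021     ]
[[ 0.894  0.447 -0.001]
 [ 0.447 -0.894  0.001]
 [-0.    -0.001 -1.   ]] [ 0.3018409  -0.60354094  0.40391473]
```
Measurements good. Reach of orange: r=0.55. Plunger r=0.48. Collar 0.54. Min reach .425 fine.

The measured sizes agree with the spec: collar to plunger is 90.8 mm against 90.4, and the stand is 86 x 177. The drive's yaw is about 0.32 rad. Next I'll go above the orange tube, flipped half a turn so joint 7 stays mid-range, and look with the wrist camera.

Careful with the scale: shifts go in units of 5 mm and turns go in units of 0.05 rad. That gives: 0.226 m is 45.2, -0.173 m is -34.6, -2.16 rad is -43.2.

Emit:
{"name": "pendant", "arguments": {"steps": "0.088 9 -7 0 0 0 -3.6\n0.088 18 -14 0 0 0 -7.2\n0.088 27 -21 0 0 0 -10.8\n0.088 36 -28 0 0 0 -14.4\n0.088 45.2 -34.6 0 0 0 -18\n0.088 45.2 -34.6 0 0 0 -21.6\n0.088 45.2 -34.6 0 0 0 -25.2\n0.088 45.2 -34.6 0 0 0 -28.8\n0.088 45.2 -34.6 0 0 0 -32.4\n0.088 45.2 -34.6 0 0 0 -36\n0.088 45.2 -34.6 0 0 0 -39.6\n0.088 45.2 -34.6 0 0 0 -43.2"}}

```text
clock: 1.65
ee_pos: [0.4265, -0.3479, 0.4044]
eef_rot: [-0.0, 0.253, 0.967, 0.0]
contact_force: [-0.2, 0.7, 0.1]
gripper_width: 0.0878
gripper_force: 0.0
```

Emit:
{"name": "pendant", "arguments": {"steps": "0.088 0 0 0 0 0 -2.2\n0.088 0 0 0 0 0 -2.2\n0.088 0 0 0 0 0 -2.2"}}

```text
clock: 2.02
ee_pos: [0.4266, -0.3479, 0.4046]
eef_rot: [-0.0, 0.204, 0.979, 0.0]
contact_force: [-0.5, -0.0, 0.3]
gripper_width: 0.0878
gripper_force: 0.0
```

```bash
python3 - <<'E'
from h import *
s=manip.get_state();print(np.round(s["joint_positions"],3),s["contact_force"])
np.save("w1.npy",cam("wrist")[2])
cv2.imwrite("pics/w1.png",manip.read_camera("wrist")[:,:,::-1])
E
```

```text
[ 0.974  0.315 -0.491  1.829  0.17   1.04   1.577] [-0.53271074 -0.0449471   0.29499203]
```

View pics/w1.png

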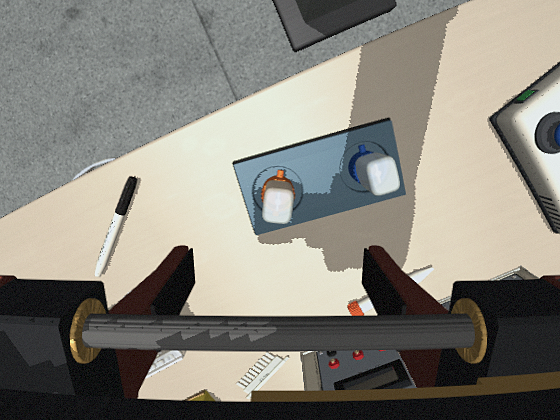

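The wrist view shows the orange tube at about (278,200), with its pin at (280,174) pointing across the stand. The gripper is nearly aligned with it. I'll enlarge to get the yaw.

```bash
python3 - <<'E'
from h import *
a=cv2.imread("pics/w1.png"); b=a[150:240,230:340]
cv2.imwrite("pics/w1c.png",cv2.resize(b,None,fx=6.6,fy=6.6,interpolation=cv2.INTER_CUBIC))
K,k,_=cam("wrist"); c=(K,k,np.load("w1.npy"))
m=((a.min(2)>150)).astype(np.uint8); m[:, :230]=0;m[:,340:]=0;m[:150]=0;m[240:]=0
n,l,st,ce=cv2.connectedComponentsWithStats(m); i=1+st[1:,4].argmax(); pts=np.argwhere(l==i)[:,::-1]
W=np.array([back(c,p,.086)[:2] for p in pts]).astype(np.float32)
r=cv2.minAreaRect(W*1000); print(st[i],r,cv2.boxPoints(r))
hsv=cv2.cvtColor(a,cv2.COLOR_BGR2HSV); 
E
```

```text
[ 230  150   40   90 1368] ((410.3019714355469, -368.9061279296875), (34.02070999145508, 83.17201232910156), 64.47036743164062) [[ 365.44522 -366.333  ]
 [ 440.49655 -402.17828]
 [ 455.15872 -371.47925]
 [ 380.1074  -335.63397]]
```

View pics/w1c.png

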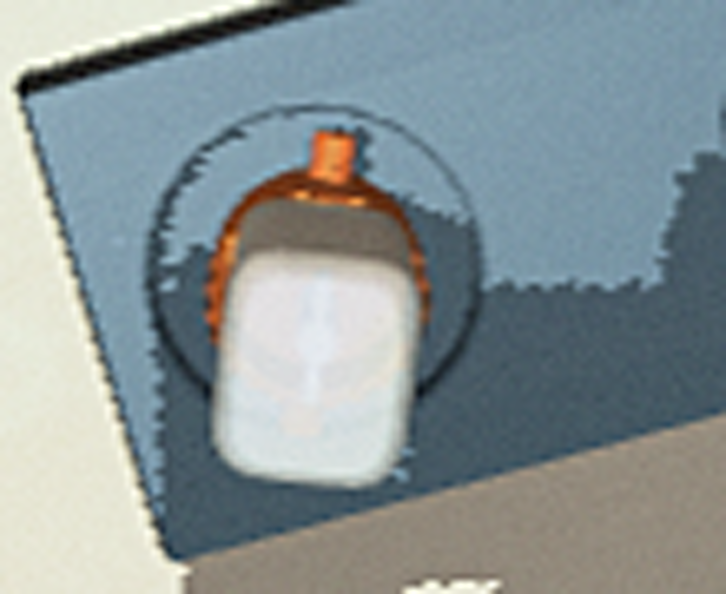

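```bash
python3 - <<'E'
from h import *
K,k,_=cam("wrist"); c=(K,k,np.load("w1.npy")); f=lambda u,v,z:back(c,(230+u/6.6-.4,150+v/6.6-.4),z)
ang=lambda a,b:np.arctan2(*(b-a)[[1,0]])
L=f(212,445,.086),f(231,285,.086); Rr=f(405,465,.086),f(420,290,.086)
B=f(245,479,.086),f(375,488,.086); T=f(255,249,.086),f(395,257,.086)
print("yaws",ang(*L),ang(*Rr),ang(*B)+np.pi/2,ang(*T)+np.pi/2)
cs=[f(214,478,.086),f(402,490,.086),f(422,258,.086),f(234,246,.086)]
ctr=np.mean(cs,0);print("ctr",ctr,[np.linalg.norm(cs[i]-cs[i-1]) for i in range(4)])
p=f(335,135,.0245); print("pin tip",p,"yaw",ang(ctr,p),np.linalg.norm((p-ctr)[:2]))
print("well",f(315,260,.016))
s=manip.get_state();q=np.array(s["eef_rot"]);M=R.from_quat(q[[1,2,3,0]]).as_matrix();print("tool x yaw",np.arctan2(M[1,0],M[0,0]));print(M.round(3))
# collar approach shift
for n,P in dict(plunger=(.4758,-.0670,.35),oview=(.427,-.348,.4)).items(): print(n,(M.T@(np.array(P)-s["ee_pos"])).round(4))
E
```

```text
yaws 2.605657648710482 2.6593574603224175 2.6595473851429583 2.6737422727499487
ctr [ 0.42886766 -0.34849461  0.086     ] [np.float64(0.03290446184614896), np.float64(0.02625476540404352), np.float64(0.032939567064874005), np.float64(0.02554493471993395)]
pin tip [ 0.40792169 -0.3363982   0.0245    ] yaw 2.617877391365269 0.02418794478648349
well [ 0.42692924 -0.34819979  0.016     ]
tool x yaw 2.7319788310408217
[[-0.917  0.398 -0.   ]
 [ 0.398  0.917  0.   ]
 [ 0.    -0.    -1.   ]]
plunger [0.0668 0.2772 0.0546]
oview [-0.0003  0.      0.0046]
```

The orange tube is at (0.4285, -0.3483) with yaw about 2.64. Next I'll look at the collar from above, turning and closing the fingers on the way.

Emit:
{"name": "pendant", "arguments": {"steps": "0 1 12 0 0 0 -2.4\n0 2.2 24 0 0 0 -4.8\n0 3.2 36 0 0 0 -7.2\n0 4.4 48 0 0 0 -9.8\n0 5.4 60 0 0 0 -12.2\n0 6.5 72.2 0 0 0 -14.6\n0 6.5 72.2 0 0 0 -14.6\n0 6.5 72.2 0 0 0 -14.6"}}

```text
clock: 3.08
ee_pos: [0.54, -0.0039, 0.4044]
eef_rot: [-0.0, -0.16, 0.987, -0.0]
contact_force: [-0.9, -0.9, -0.9]
gripper_width: 0.0114
gripper_force: 0.0
```

```bash
python3 - <<'E'
from h import *
s=manip.get_state();print(np.round(s["joint_positions"],3))
np.save("w2.npy",cam("wrist")[2])
a=manip.read_camera("wrist")[:,:,::-1];cv2.imwrite("pics/w2.png",a)
cv2.imwrite("pics/w2c.png",cv2.resize(a[110:290,190:390],None,fx=3.3,fy=3.3,interpolation=cv2.INTER_CUBIC))
E
```

```text
[ 0.523  0.353 -0.777  1.839  0.281  1.064  1.53 ]
```

View pics/w2c.png

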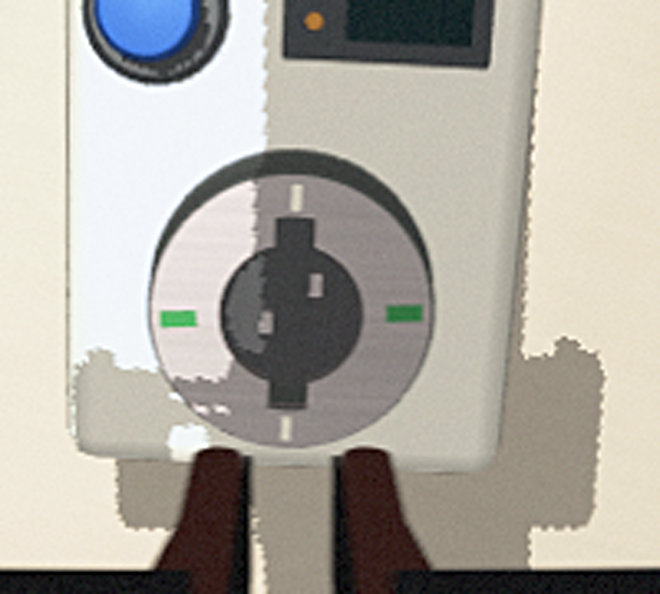

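The collar is clear here. In the crop, the white marks are at (297,197) and (286,429), the green marks at (178,319) and (404,313), and the disc spans columns 149–434. I'll work out its pose.

```bash
python3 - <<'E'
from h import *
K,k,_=cam("wrist"); c=(K,k,np.load("w2.npy")); f=lambda u,v,z:back(c,(190+u/3.3-.35,110+v/3.3-.35),z)
ang=lambda a,b:np.arctan2(*(b-a)[[1,0]])
w1,w2,g1,g2=f(297,197,.087),f(286,429,.087),f(178,319,.087),f(404,313,.087)
print("yaw",ang(w1,w2),ang(g1,g2)-np.pi/2,ang(f(294,219,.087),f(288,408,.087)))
print("ctr",(w1+w2)/2,(g1+g2)/2,"disc",f(291.5,311,.087),"dia",np.linalg.norm(f(149,311,.087)-f(434,311,.087)),np.linalg.norm(f(291,176,.087)-f(291,447,.087)))
# refine: moments of green pixels, full image
s=manip.get_state();q=np.array(s["eef_rot"]);M=R.from_quat(q[[1,2,3,0]]).as_matrix();print("tool x yaw",np.arctan2(M[1,0],M[0,0])%6.2832);print(M.round(3))
a=cv2.imread("pics/w2.png");h=cv2.cvtColor(a,cv2.COLOR_BGR2HSV)
m=cv2.inRange(h,(45,120,60),(80,255,255));n,l,st,ce=cv2.connectedComponentsWithStats(m)
o=[ce[i] for i in np.argsort(-st[1:,4])[:2]+1];P=[back(c,p,.087) for p in o];print(o,"green ctr",(P[0]+P[1])/2, ang(*P))
yaw=ang(w1,w2);pl=(w1+w2+g1+g2)/4+np.array([-.08*np.cos(yaw)+.042*np.sin(yaw),-.08*np.sin(yaw)-.042*np.cos(yaw),0]);print("plunger",pl,"shift",M.T@(np.array([pl[0],pl[1],.272])-s["ee_pos"]))
E
```

```text
yaw 0.27531906390618943 0.348619509763443 0.2904278174844948
ctr [ 0.54181493 -0.00385724  0.087     ] [ 0.5418056  -0.00398339  0.087     ] disc [ 0.54042778 -0.00427561  0.087     ] dia 0.07803695550988826 0.07632376777932294
tool x yaw 3.461076063244841
[[-0.949 -0.314 -0.001]
 [-0.314  0.949 -0.001]
 [ 0.001 -0.001 -1.   ]]
[array([243.58536585, 206.43902439]), array([312.13513514, 204.54054054])] green ctr [ 0.54187036 -0.00393574  0.087     ] 1.9205961381742078
plunger [ 0.47624105 -0.06608685  0.087     ] shift [ 0.07956156 -0.03810665  0.13250138]
```

White and green marks both give yaw about 0.28, since the green marks sit at −1.5 rad. The collar is at (0.5415, −0.0039) and the plunger at (0.476, −0.0665). Now I'll press the plunger.

Emit:
{"name": "pendant", "arguments": {"steps": "0 8 -3.8 6 0 0 0\n0 15.92 -7.6 14 0 0 0\n0 15.92 -7.6 24 0 0 0\n0 15.92 -7.6 26.5 0 0 0\n0 15.92 -7.6 26.5 0 0 0"}}

```text
clock: 3.75
ee_pos: [0.4769, -0.0651, 0.2724]
eef_rot: [-0.0, -0.16, 0.987, 0.0]
contact_force: [0.8, 0.1, -0.5]
gripper_width: 0.0004
gripper_force: 0.0
```

Emit:
{"name": "pendant", "arguments": {"steps": "0 0 0 1.2 0 0 0\n0 0 0 2.4 0 0 0\n0 0 0 3 0 0 0\n0 0 0 3.5 0 0 0\n0 0 0 3.5 0 0 0\n0 0 0 3.5 0 0 0"}}

```text
clock: 4.5
ee_pos: [0.4777, -0.0646, 0.256]
eef_rot: [0.001, -0.16, 0.987, -0.001]
contact_force: [0.2, -0.1, 11.7]
gripper_width: 0.0002
gripper_force: 5.9
```

The force was 11.7 N with the tips at 74 mm, so the plunger reached its stop. I'll lift off and move over the orange tube.

To row units: -0.2535 m is -50.7, 0.1344 m is 26.88, 0.82 rad is 16.4.

Emit:
{"name": "pendant", "arguments": {"steps": "0 0 0 -10 0 0 0\n0.07 0 0 -20 0 0 0\n0.07 5.4 -10.14 -20 0 0 3.28\n0.07 10.76 -20.28 -20 0 0 6.56\n0.07 16.12 -30.42 -20 0 0 9.84\n0.07 21.5 -40.56 -20 0 0 13.12\n0.07 26.88 -50.7 -20 0 0 16.4\n0.07 26.88 -50.7 -20 0 0 16.4\n0.07 26.88 -50.7 -20 0 0 16.4\n0.07 26.88 -50.7 -20 0 0 16.4"}}

```text
clock: 5.75
ee_pos: [0.4299, -0.3461, 0.3546]
eef_rot: [-0.0, 0.245, 0.97, 0.0]
contact_force: [0.1, 0.4, 0.5]
gripper_width: 0.0699
gripper_force: 0.0
```

```bash
python3 - <<'E'
from h import *
s=manip.get_state();q=np.array(s["eef_rot"]);M=R.from_quat(q[[1,2,3,0]]).as_matrix();print("tool x yaw",np.arctan2(M[1,0],M[0,0])%6.2832)
# TCP z for grasp: .006+.058+.163=.227
print(M.T@(np.array([.4285,-.3483,.227])-s["ee_pos"]))
c=cam("wrist");a=manip.read_camera("wrist")[:,:,::-1]
p=proj(c,[.4285,-.3483,.086])[0];print(p)
cv2.imwrite("pics/w3.png",a)
E
```

```text
tool x yaw 2.6472065077737144
[ 0.00016448 -0.00270992  0.12760894]
[273.49452317 218.00052144]
```

View pics/w3.png

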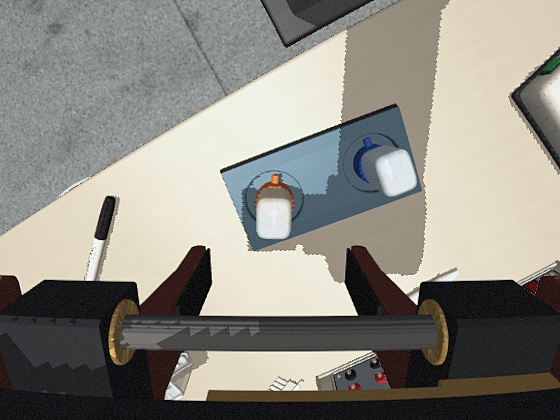

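The tube appears at (274,217), which matches the prediction of (273.5,218), and it lines up with the fingers. I'll descend and grip.

Emit:
{"name": "pendant", "arguments": {"steps": "0.07 0 -0.54 10 0 0 0\n0.07 0 -0.54 20 0 0 0\n0.07 0 -0.54 25.52 0 0 0\n0.07 0 -0.54 25.52 0 0 0\n0.015 0 -0.54 25.52 0 0 0\n0.015 0 -0.54 25.52 0 0 0\n0.015 0 -0.54 25.52 0 0 0\n0.015 0 -0.54 25.52 0 0 0\n0.015 0 -0.54 25.52 0 0 0", "clamp_n": 36}}

```text
clock: 6.92
ee_pos: [0.4282, -0.3503, 0.2274]
eef_rot: [0.0, 0.246, 0.969, -0.0]
contact_force: [-0.4, 0.7, 3.0]
gripper_width: 0.0274
gripper_force: 36.0
```

```bash
python3 - <<'E'
from h import *
s=manip.get_state();q=np.array(s["eef_rot"]);M=R.from_quat(q[[1,2,3,0]]).as_matrix();y=np.arctan2(M[1,0],M[0,0])%6.2832;print("tool x yaw",y)
t=np.array([.5415,-.0039,.35]);print(M.T@(t-s["ee_pos"]),"rz",y-(np.pi+.281))
E
```

```text
tool x yaw 2.643678283174126
[ 0.06579696  0.35847634 -0.1226702 ] rz -0.7789143704156674
```

Gripped at 27.4 mm and 36 N. I'll lift straight up, carry the tube over the collar, and look.

To row units: 0.3585 m is 71.7, 0.285 m is 57, -0.779 rad is -15.58.

Emit:
{"name": "pendant", "arguments": {"steps": "0.015 0 0 -8 0 0 0\n0.015 0 0 -18 0 0 0\n0.015 2 11 -24.54 0 0 -2.6\n0.015 4.2 22 -24.54 0 0 -5.2\n0.015 6.2 33.4 -24.54 0 0 -7.8\n0.015 8.4 45 -24.54 0 0 -10.4\n0.015 10.4 57 -24.54 0 0 -13\n0.015 13.16 71.7 -24.54 0 0 -15.58\n0.015 13.16 71.7 -24.54 0 0 -15.58\n0.015 13.16 71.7 -24.54 0 0 -15.58\n0.015 13.16 71.7 -24.54 0 0 -15.58"}}

```text
clock: 8.3
ee_pos: [0.5411, -0.0059, 0.3494]
eef_rot: [-0.001, -0.139, 0.99, -0.001]
contact_force: [-0.4, -0.8, -0.2]
gripper_width: 0.0276
gripper_force: 36.0
```

```bash
python3 - <<'E'
from h import *
s=manip.get_state();q=np.array(s["eef_rot"]);M=R.from_quat(q[[1,2,3,0]]).as_matrix();y=np.arctan2(M[1,0],M[0,0])%6.2832;print("tool x yaw",y,s["joint_positions"])
print(M.T@(np.array([.5415,-.0039,.35])-s["ee_pos"]),s["gripper_width"])
a=manip.read_camera("wrist")[:,:,::-1];c=cam("wrist")
cv2.imwrite("pics/w4.png",a)
cv2.imwrite("pics/w4c.png",cv2.resize(a[160:350,180:400],None,fx=3.1,fy=3.1,interpolation=cv2.INTER_CUBIC))
e=s["ee_pos"]
print(proj(c,[e+M@[0,0,.141],e+M@[0.017,0,.141],e+M@[-.017,0,.141]]).round(1))
E
```

```text
tool x yaw 3.419631721690234 [ 0.49666074  0.42037386 -0.75305695  1.89257573  0.34787766  0.96428842
  1.4334853 ]
[-0.0008956   0.00177492 -0.00062151] 0.027608873251969968
[[279.4 304.3]
 [279.4 265.3]
 [279.3 340.2]]
```

View pics/w4c.png

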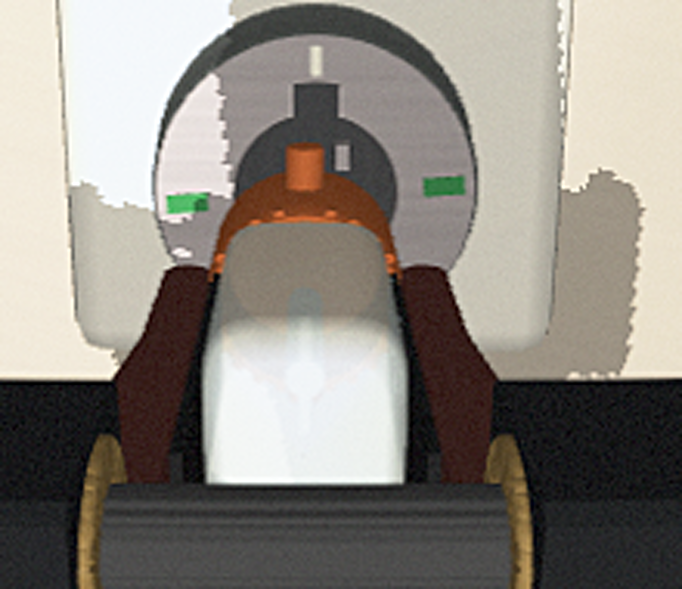

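The orange pin tip is at crop (305,145), the notch and white mark at column 316, and the green marks at (187,203) and (444,186). The tube needs to go about 1.8 mm along +y. I'll check the numbers from this view.

```bash
python3 - <<'E'
from h import *
c=cam("wrist");s=manip.get_state();q=np.array(s["eef_rot"]);M=R.from_quat(q[[1,2,3,0]]).as_matrix();e=np.array(s["ee_pos"])
px=lambda u,v:(180+u/3.1-.35,160+v/3.1-.35)
T=lambda P:M.T@(P-e)
g1,g2,w=[back(c,px(*p),.087) for p in [(187,203),(444,186),(316,62)]]
print("collar world",(g1+g2)/2,"green in tool",T((g1+g2)/2),"axis",np.arctan2(*(g2-g1)[[1,0]]),"white",T(w))
wm=w-(g1+g2)/2;print("white dir",np.arctan2(wm[1],wm[0])%6.2832,np.linalg.norm(wm))
# points in tool frame
t=lambda uv,tz:T(back(c,uv,e[2]-tz))
print("pin tip (upper edge)",t(px(305,146),.2025),"pin tip lower/centre",t(px(305,144),.206))
print("top near edge",t(px(305,319),.141),t(px(305,228),.190))
E
```

```text
collar world [ 0.54193333 -0.00376364  0.087     ] green in tool [-0.00167224  0.00213752  0.26244948] axis 1.9176868036895582 white [0.03052014 0.00222172 0.26248545]
white dir 3.416694912204483 0.03219251090507807
pin tip (upper edge) [ 0.02516125 -0.00039273  0.20252877] pin tip lower/centre [ 0.02467293 -0.00038947  0.20602823]
top near edge [ 0.01817832 -0.00044463  0.14102094] [ 0.01386214 -0.00039994  0.19001612]
```

Shift by dx −1.2 mm and dy +2.3 mm. I'll lower to just above the collar, then continue down to just above the drive plate.

To row units: 0.0023 m is 0.46, 0.038 m is 7.6.

Emit:
{"name": "pendant", "arguments": {"steps": "0.015 -0.24 0.46 3 0 0 0\n0.015 -0.24 0.46 7.2 0 0 0\n0.015 -0.24 0.46 7.6 0 0 0\n0.015 -0.24 0.46 7.6 0 0 0"}}

```text
clock: 8.85
ee_pos: [0.5419, -0.0016, 0.3116]
eef_rot: [-0.0, -0.14, 0.99, 0.0]
contact_force: [-0.2, 0.5, -0.7]
gripper_width: 0.0279
gripper_force: 36.0
```

Emit:
{"name": "pendant", "arguments": {"steps": "0.015 0 0 1 0 0 0\n0.015 0 0 2 0 0 0\n0.015 0 0 3 0 0 0\n0.015 0 0 4 0 0 0\n0.015 0 0 4 0 0 0"}}

```text
clock: 9.48
ee_pos: [0.5416, -0.002, 0.2909]
eef_rot: [-0.001, -0.14, 0.99, -0.0]
contact_force: [-1.1, -4.6, -3.4]
gripper_width: 0.0276
gripper_force: 36.0
```

```bash
python3 - <<'E'
from h import *
s=manip.get_state();q=np.array(s["eef_rot"]);M=R.from_quat(q[[1,2,3,0]]).as_matrix();print("yaw",np.arctan2(M[1,0],M[0,0])%6.2832,"tilt",M[:,2],s["torque"],"underside rel collar",s["ee_pos"][2]-.221-.087)
E
```

```text
yaw 3.4223629475183373 tilt [-1.55954535e-03 -7.75969341e-04 -9.99998483e-01] [-1.04536395  0.18703697  0.02062361] underside rel collar -0.017119343555278888
```

The tube is 17 mm deep, so the pins are in the notches. There's a sideways force of −4.6 N along y, so I'll ease 1.5 mm that way and push against the spring.

Emit:
{"name": "pendant", "arguments": {"steps": "0.015 0 -0.3 0 0 0 0\n0.015 0 -0.3 0.8 0 0 0\n0.015 0 -0.3 1.6 0 0 0\n0.015 0 -0.3 2.1 0 0 0\n0.015 0 -0.3 2.1 0 0 0\n0.015 0 -0.3 2.1 0 0 0"}}

```text
clock: 10.22
ee_pos: [0.5422, -0.0025, 0.2815]
eef_rot: [-0.0, -0.14, 0.99, -0.0]
contact_force: [-3.3, -3.5, 3.8]
gripper_width: 0.0281
gripper_force: 36.0
```

```bash
python3 - <<'E'
from h import *
s=manip.get_state();q=np.array(s["eef_rot"]);M=R.from_quat(q[[1,2,3,0]]).as_matrix();print("yaw",np.arctan2(M[1,0],M[0,0])%6.2832,s["torque"],"rel",s["ee_pos"][2]-.221-.087)
E
```

```text
yaw 3.4229697054470125 [-0.6174456   1.04675794  0.02427074] rel -0.02654159114894833
```

The depth is 26.5 mm and the upward force has risen by about 7 N, which matches the spring. I'll centre slightly, go 1 mm deeper, and start the twist.

To row units: 0.001 m is 0.2, -0.0007 m is -0.14, 0.6 rad is 12.

Emit:
{"name": "pendant", "arguments": {"steps": "0.015 0.2 -0.14 0.2 0 0 0\n0.015 0.2 -0.14 0.2 0 0 2.4\n0.015 0.2 -0.14 0.2 0 0 4.8\n0.015 0.2 -0.14 0.2 0 0 7.2\n0.015 0.2 -0.14 0.2 0 0 9.6\n0.015 0.2 -0.14 0.2 0 0 12\n0.015 0.2 -0.14 0.2 0 0 12"}}

```text
clock: 11.1
ee_pos: [0.542, -0.0037, 0.281]
eef_rot: [0.001, 0.159, 0.987, -0.0]
contact_force: [-3.6, -3.7, 6.2]
gripper_width: 0.028
gripper_force: 36.0
```

```bash
python3 - <<'E'
from h import *
s=manip.get_state();q=np.array(s["eef_rot"]);M=R.from_quat(q[[1,2,3,0]]).as_matrix();print("yaw",np.arctan2(M[1,0],M[0,0])%6.2832,s["torque"],"rel",s["ee_pos"][2]-.221-.087,M.round(3))
E
```

```text
yaw 2.821934976818318 [-0.9631814   0.78041709  0.17618266] rel -0.02701425017365855 [[-0.949  0.314  0.001]
 [ 0.314  0.949 -0.001]
 [-0.002 -0.001 -1.   ]]
```

The return torque is 0.176 N m, which fits a turned drive plate. I'll finish the turn.

To row units: 0.9 rad is 18.

Emit:
{"name": "pendant", "arguments": {"steps": "0.015 0 0 0 0 0 2.4\n0.015 0 0 0 0 0 4.8\n0.015 0 0 0 0 0 7.2\n0.015 0 0 0 0 0 9.6\n0.015 0 0 0 0 0 12\n0.015 0 0 0 0 0 14.4\n0.015 0 0 0 0 0 16.8\n0.015 0 0 0 0 0 18\n0.015 0 0 0 0 0 18.2\n0.015 0 0 0 0 0 18.2"}}

```text
clock: 12.35
ee_pos: [0.5414, -0.0044, 0.2806]
eef_rot: [0.0, 0.576, 0.817, -0.001]
contact_force: [-4.7, -5.4, 7.4]
gripper_width: 0.0283
gripper_force: 36.0
```

```bash
python3 - <<'E'
from h import *
s=manip.get_state();q=np.array(s["eef_rot"]);M=R.from_quat(q[[1,2,3,0]]).as_matrix();print("yaw",np.arctan2(M[1,0],M[0,0])%6.2832,s["torque"],"rel",s["ee_pos"][2]-.221-.087,s["joint_positions"])
a=manip.read_camera("wrist")[:,:,::-1];cv2.imwrite("pics/w5.png",a)
E
```

```text
yaw 1.913189348629074 [-1.4148676   1.22182248  0.31647766] rel -0.027415564792432734 [ 0.17371625  0.43948915 -0.35068659  1.96495781  0.21359886  0.77312711
  0.04228359]
```

View pics/w5.png

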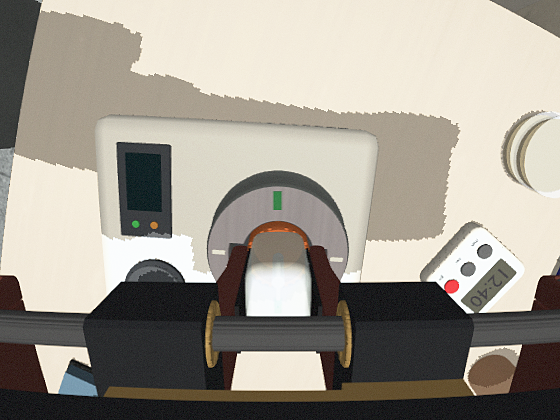

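The tube is seated and turned 1.51 rad, with the green mark at (277,200) in line with the tool. The return torque is 0.32 N m, about what it should be at the stop. The green lamp is on and the grip is 36 N, so I'm handing in.

```bash
python3 -c "
from plant import manip
print(manip.hand_in())"
```

```text
the job is handed in; nothing more can be done
None
```

I handed the job in at about 12.4 s of the 54 s; no verdict came back. The plunger was pressed to its stop and released, and the orange tube is in the collar about 27 mm deep, turned 1.51 rad clockwise and still gripped at 36 N; the blue tube was not touched.

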